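# Pin the wheel on its axle

## Task

Push the wheel fully home on its axle so that the hole in the axle comes free, then feel for that hole with the linchpin and push the pin right through without forcing it, and swing its ring over the end of the axle until it snaps onto the tip of the pin. Leave the other things on the bench where they are.

Things in the scene. Friction and masses are not known exactly. Their poses are not given: they have to be found in the camera images.
- stand: blue steel angle bracket fixed to the bench, 125x130x130, holding a level stub axle. Axes: z up; the axle's free end points to -x, the bracket fills x = 25..150 mm. Origin on the bench top under the axle's axis, at the outer hub face of a wheel that is fully home. Axle: diameter 25 mm, axis at z = 80 mm, top at 92 mm; it cannot be moved by hand
- axle_line (a point): point on the axle's axis straight above the stand's origin, axes as the stand. A vertical hole, diameter 12.5 mm, goes right through the axle near its free end, on its middle line (y = 0). The axle is clamped at no exact depth, so the hole is not measured: its centre lies somewhere from x = -10 to -22 mm of this point and must be felt for along the axle; the axle ends 14 mm beyond the hole's centre
- hub_face (a point): centre of the outer face of the wheel's hub (dark steel, diameter 38 mm), axes as the stand. Wheel: black tyre, yellow disc, 110 mm in diameter, 40 mm wide; the tyre's outer face lies 12 mm farther in (+x) than the hub's face. While the wheel stands out, its hub covers the hole in the axle
- wheel (a joint): how far the wheel stands out from its home against the bracket's boss, toward the axle's free end (stand -x), in m: 0 = home, at most 0.024. It slides stiffly (5 N, more when moved fast) and stays where it is left
- pin_block: wooden block 44x104x45 mm (x, y, z) fixed to the bench, origin under its centre; the linchpin stands upright in its middle hole (diameter 13.5 mm), collar on the block's top. Two smaller holes at y = +-34 mm are empty
- linchpin: the linchpin with its ring, 0.1 to 0.2 kg. Origin on its axis at the underside of its collar (diameter 17, 4 mm thick), which rests on the axle's top when the pin is right in; z up. Shank: diameter 11 mm, reaching 34.5 mm below the origin, its flat nose hardly chamfered (0.3 mm) and notched along y. The ring opens to the pin's -x side, which must face the axle's free end (parallel to the stand's -x)
- pin_tab (a point): centre of the pin's red tab, 27.5 mm above the collar's underside, axes as the pin. Tab: 20 mm (x) by 12 mm (y) by 25 mm high. Grip it across its 12 mm, fingers along y; fingertips should stay 12 mm or more above the collar's underside to clear the open ring's wire
- ring_bottom (a point): middle of the ring's far side, 43 mm from its hinge. Ring: steel wire, 4 mm thick, bent to a circle of 42 mm (middle of the wire), hinged in the pin's neck 8 mm above the collar's underside, about the pin's y axis. It is widest, y = +-21 mm, at 22 mm from the hinge; inside width 38 mm, so it passes over the axle's end
- ring (a joint): ring angle in rad: 0 = closed, its far side snapped into the notch of the pin's nose; 1.57 = level, out to the pin's -x. It stays where it is left. From about 0.15 down the springy ring must be pressed over the lip of the nose (about 12 N pushing beside the axle, half-way down the ring), then it clicks to 0 and stays
- hammer: hammer with a wooden handle, 85x219x21, lying; bystander
- pliers: black-handled pliers, 54x148x12, lying; bystander
- metal_cap: shallow tin cap, 60x62x12; bystander
- driver_red: screwdriver with a red handle, 19x148x19, lying; bystander
Things that resemble listed ones, but are neither listed nor needed, are in the scene too. There is more than one size of the linchpin; the job needs the smaller.

How it is judged:
On the way, in this order (a step that is already met when the one before it is completed fails the run):
1. the wheel is pushed home against the boss (value of joint wheel below 0.003 m), for 0.2 s.
2. the pin is right through the axle, collar down on it, ring still open (z of pin_tab in the frame of stand between 0.11 and 0.1222 m and y of pin_tab in the frame of stand between -0.005 and 0.005 m and x of pin_tab in the frame of stand between -0.026 and -0.006 m and angle between pin_tab's own z axis and vertical below 0.12 rad and value of joint wheel below 0.003 m and value of joint ring above 0.5 rad), for 0.2 s.
At the end, for the whole second after the job is handed in: the wheel is home within 3 mm, the pin stands upright (within 0.12 rad) through the axle with its collar within about 2.5 mm of the axle, the ring is snapped shut round the axle's end onto the pin's tip (angle under 0.09 rad), and all is at rest (value of joint wheel below 0.003 m and z of pin_tab in the frame of stand between 0.11 and 0.1222 m and y of pin_tab in the frame of stand between -0.005 and 0.005 m and x of pin_tab in the frame of stand between -0.026 and -0.006 m and angle between pin_tab's own z axis and vertical below 0.12 rad and value of joint ring below 0.09 rad and linear speed of linchpin below 0.02 m/s); the robot touches nothing.
It fails at once if the pin is forced: more than 40 N between the pin with its ring and the axle, wheel or bracket (contact force between linchpin and stand above 40 N).
It fails at once if another thing on the bench is moved by more than 30 mm (distance of any of hammer, pliers, metal_cap, driver_red from where it was at the start of the episode above 0.03 m).
It also fails if it takes over 67 s, if anything falls off the work surface, if the arm or the gripper's body presses on something with over 40 N, if the wrist force passes 120 N, or if a joint passes its speed limit or range.

## Robot

A 7-joint arm with a two-finger parallel gripper is mounted at the origin on a cart in front of the work surface, level with it; the furniture and walls round the work are solid. World frame = base frame: x ahead of the robot, y to its left, z up, the work surface at z = 0. Lengths are in m, angles in rad, forces in N, time in s.
With the tool pointing down it reaches from about 0.4 to 0.85 m from the base axis. Payload 10.4 kg.
Tool frame: the origin (TCP) lies at the very end of the fingers, on their centre line; the grasp point (between the pads) lies 19 mm behind it; z points along the fingers, y is the direction in which the jaws open and shut (so a half turn about z gives the same grasp; the last joint's range is limited). The gripper opens to 85 mm and grips with 20 to 120 N. Pads are 22 mm wide; open, the fingers measure 114 mm over their backs; the gripper's body (76 mm by 85 mm) begins 54 mm behind the grasp point. The pads swing forward as they close: fully open they stand 13 mm farther back than shut.
Start: joints at [-1.37, 0.332, -0.065, 1.46, 0.022, 1.35, -0.088], TCP at [0.139, 0.609, 0.231] pointing down, gripper open.
Joint ranges: [-2.6, 2.6], [-0.5, 2.12], [-1.47, 1.34], [0.16, 2.42], [-1.27, 4.41], [0.06, 2.06], [-2.6, 2.6]. Speed limits (rad/s): [2.22, 2.22, 2.79, 2.79, 3.14, 3.14, 3.14].

## Interface

Orientations are given as a unit quaternion [x, y, z, w].
In Python, from workcell import get_obs, camera, camera_info, hand_in gives the robot as it stands.
- The arm moves only by the tool move_arm, never from a script. Its argument "moves" is a list of rows, each a list of 3 entries, a list of its own where there are three numbers: the shift along the tool's x, y, z in units of 25 mm (1.0 is 25 mm), then the turn, a rotation vector about the tool's x, y, z in degrees, then the opening, from 0 (shut) to 1 (fully open). A call has 1 to 5 rows; each row shifts and turns the commanded pose from where the row before left it, along the tool's axes as they then stand; what a row does not reach is not made up. A row lasts 1/8 s, in which the tool goes at most 62.5 mm and 10.7 degrees, less where a joint would pass 70% of its speed; a pose out of reach is approached as far as the arm can. A call is refused whole if a number of a shift passes 1 or a number of a turn 10.7, either way. A call with a gripper value outside its range is refused whole. The fingers move at their own pace and stop on an object; "squeeze" is the grip in N (left out, the last holds). Time passes only in rows, so rows that do not move let the fingers close. It gives the time, the measured TCP pose, the force and the opening at its end, in the units of the state.
- get_obs(): the state, without advancing time (a new reading comes with each control period).
- camera(name): name is "scene" or "side" or "wrist"; returns the picture (384x512x3 uint8, red, green, blue); there is no depth.
- camera_info(name): a dict with "fx", "fy", "cx", "cy" (pixels), "D" ([k1, k2, p1, p2, k3] as OpenCV has them; the pictures are not rectified), "origin" and "rotation" of the camera in the world. Camera axes: x right, y down, z forward; pixel columns grow to the right and rows downward; lengths in m; the calibration is good to about 2 mm. A picture is of the moment at which its call begins: read the wrist's pose just before it. camera_info takes no time and is no camera call; for the wrist camera it gives the pose at the moment of the call.
- hand_in(): hands the job in, once; it reports no verdict.
The state is a dict: "clock": time; "joint_pos": joint angles; "joint_velocities": joint speeds; "tau": joint torques, N m; "position": TCP position; "ee_rot": TCP orientation; "ft_force": force on the tool from outside, world axes, zero at the start; "torque": the same for the moment, N m; "grip_width": opening from 0.0 (shut) to 1.0 (fully open).
Only numpy, scipy, OpenCV 4.12 (cv2) and the standard library are available. Lean on these libraries where they do the work, as an engineer would, in place of code of your own. Each camera call takes 0.05 s, during which the arm holds its last target. There are 200 camera calls.

## Working session

There is one attempt and no reset: what is moved stays moved. The work goes in short steps, Python scripts to look and compute and a tool call to move; the robot and the scene stay as the last step left them, time stands still between calls to the robot, and variables do not carry over. Pictures are saved under pics/ and viewed, about 8 in all and at most 12, crops included, and the job is handed in when it is done.

Besides the shell and the picture viewer there is one more tool, called by a JSON object that holds its "op" and its "data". move_arm: Moves the arm, as the interface text tells. Its arguments: {"type":"object","properties":{"moves":{"type":"array","items":{"type":"array"}},"squeeze":{"type":"number"}},"required":["moves"]}

```bash
mkdir -p pics; cat > h.py <<'E'
import numpy as np, cv2
from workcell import get_obs, camera, camera_info, hand_in
from scipy.spatial.transform import Rotation as R
def snap(n,f):
    im=camera(n); cv2.imwrite('pics/'+f,im[:,:,::-1]); return im
def K(i): return np.array([[i['fx'],0,i['cx']],[0,i['fy'],i['cy']],[0,0,1.]])
def ray(n,px,i=None):
    i=i or camera_info(n)
    u=cv2.undistortPoints(np.array([[px]],float),K(i),np.array(i['D'],float))[0,0]
    d=np.array(i['rotation'])@np.array([u[0],u[1],1]); return np.array(i['origin']),d/np.linalg.norm(d)
def onz(n,px,z,i=None):
    o,d=ray(n,px,i); return o+d*(z-o[2])/d[2]
def tri(r1,r2):
    (a,d),(b,e)=r1,r2
    s=np.linalg.lstsq(np.c_[d,-e],b-a,rcond=None)[0]
    p,q=a+s[0]*d,b+s[1]*e; return (p+q)/2,np.linalg.norm(p-q)
def proj(n,P,i=None):
    i=i or camera_info(n); Rw=np.array(i['rotation']).T
    return cv2.projectPoints(np.atleast_2d(np.array(P,float)),cv2.Rodrigues(Rw)[0],-Rw@np.array(i['origin']),K(i),np.array(i['D'],float))[0][:,0]
E
python3 - <<'E'
from h import *
a=snap('scene','scene0.png');b=snap('side','side0.png')
o=get_obs();print(o)
for n in('scene','side','wrist'):
    i=camera_info(n);print(n,i['fx'],i['cx'],i['cy'],i['origin'],np.round(i['rotation'],3).tolist())
cv2.imwrite('pics/s0.png',cv2.resize(np.vstack([a,b])[:,:,::-1],None,fx=.78,fy=.78))
E
```

```text
{'clock': 0.1, 'joint_pos': array([-1.36960038,  0.33279573, -0.06474067,  1.46082196,  0.02159999,
        1.34986708, -0.08847523]), 'joint_velocities': array([ 7.49744324e-05, -1.93245361e-03, -1.65007138e-03, -4.86434858e-03,
       -6.03109684e-04, -6.32047224e-04,  6.84124042e-04]), 'tau': array([ 1.79285526e-03, -6.26747775e+01,  4.92649816e-02, -3.92423916e+01,
        1.62557303e-02,  6.96942108e-03,  1.59962377e-05]), 'position': array([0.13861643, 0.60911692, 0.23062055]), 'ee_rot': array([ 1.11624000e-01,  9.93750333e-01, -5.96380995e-04, -4.76972852e-05]), 'ft_force': array([-0.13843475, -0.49819756,  0.03763249]), 'torque': array([0.01454748, 0.02455213, 0.03688799]), 'grip_width': 0.9983996308191226}
scene 438.10954076491464 251.28988463163074 193.90152173203518 [ 0.15228039 -1.01033604  0.57374899] [0.841, -0.187, 0.109, -0.496]
side 427.5804249307513 260.49611337807596 189.6775333873729 [0.4772681  0.47987576 0.69330418] [-0.055, 0.915, -0.398, 0.024]
wrist 294.0934249674047 251.86945332006948 192.78581170955832 [0.05978274 0.62852351 0.37237326] [0.772, 0.616, 0.099, 0.125]
```

View pics/scene0.png

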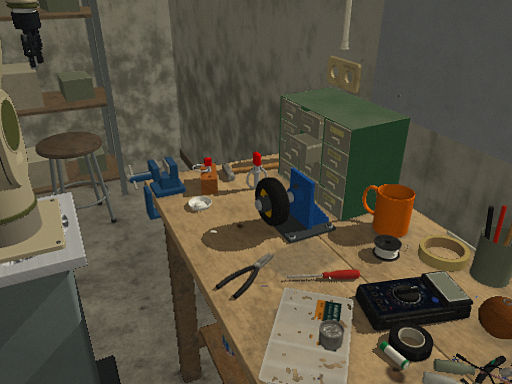

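View pics/side0.png

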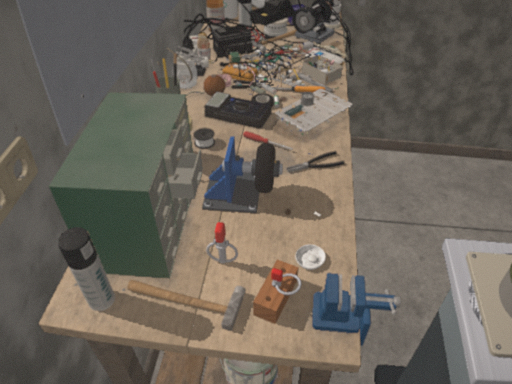

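The side view shows the stand with its wheel at (265,167), axle end toward the robot. One pin is in the wooden block at (278,280), and a second, bigger-looking pin stands alone at (220,238). Next I enlarge both pins and the stand.

```bash
sed -i "s/np.array(i\['rotation'\])/R.from_quat(i['rotation']).as_matrix()/" h.py
python3 - <<'E'
from h import *
b=cv2.imread('pics/side0.png');a=cv2.imread('pics/scene0.png')
c1=cv2.resize(b[215:325,195:340],None,fx=4,fy=4,interpolation=cv2.INTER_CUBIC)[:, :400+180]
c2=cv2.resize(b[130:215,195:295],None,fx=4,fy=4,interpolation=cv2.INTER_CUBIC)
cv2.imwrite('pics/c1.png',c1)
c3=cv2.resize(a[145:245,180:340],None,fx=3.5,fy=3.5,interpolation=cv2.INTER_CUBIC)
W=max(c2.shape[1],c3.shape[1])
# stack within 800x600
c2=cv2.resize(b[135:215,195:295],None,fx=3,fy=3,interpolation=cv2.INTER_CUBIC);c3=cv2.resize(c3,None,fx=.98,fy=.98)
p=np.zeros((c2.shape[0]+c3.shape[0],max(c2.shape[1],c3.shape[1]),3),np.uint8);p[:c2.shape[0],:c2.shape[1]]=c2;p[c2.shape[0]:,:c3.shape[1]]=c3
print(p.shape);cv2.imwrite('pics/c2.png',p)
for n,im in(('side',b),('scene',a)):
    h=cv2.cvtColor(im,cv2.COLOR_BGR2HSV)
    m=(((h[...,0]<6)|(h[...,0]>174))&(h[...,1]>170)&(h[...,2]>90)).astype(np.uint8)
    k,l,s,c=cv2.connectedComponentsWithStats(m)
    for j in range(1,k):
        if s[j,4]>15: print(n,s[j],c[j].round(1))
    print(n,'z.. ')
E
```

```text
(583, 549, 3)
side [215 223   8  10  51] [218.6 227.1]
side [272 268  11  12  89] [276.3 273.5]
side z.. 
scene [253 151   8  15 103] [256.5 158.3]
scene [204 157   8   9  63] [207.7 161.1]
scene [494 206  13  37 150] [499.7 223.8]
scene [323 270  37   8 229] [342.8 273.6]
scene z..
```

View pics/c1.png

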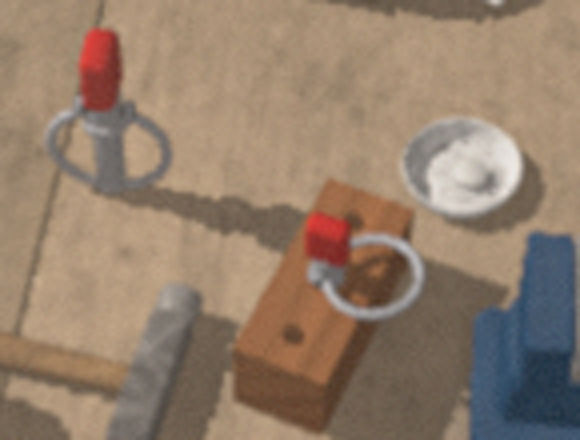

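View pics/c2.png

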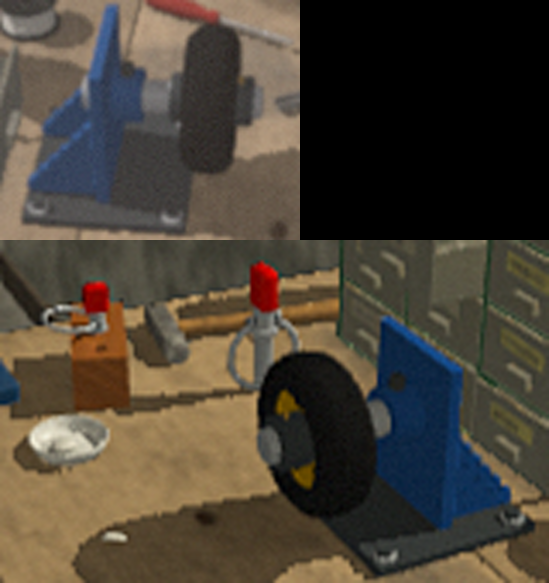

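The pin in the block at side (276,273) has its collar on the block and its ring open, so it fits the description. The free-standing one at (218,240) is longer, with its ring closed, so it is the decoy. Now I compute positions.

```bash
python3 - <<'E'
from h import *
np.set_printoptions(precision=4,suppress=True)
S=lambda p:ray('side',p);C=lambda p:ray('scene',p)
print('tab',tri(S((276.8,273.8)),C((208,161.3))))
print('bigtab',tri(S((218.6,227.1)),C((256.5,158.3))))
for p in [(278.2,260),(298,267.5),(253.8,302.5),(276.2,310.5),(283.5,269.5),(268,298.2)]: print('block',p,onz('side',p,.045))
for p in [(202.3,209),(257.3,211)]: print('plate side',onz('side',p,.006))
for p in [(291.7,242.1),(335.4,228.1)]: print('plate scene',onz('scene',p,.006))
print('axle end',tri(S((281,168.3)),C((257.3,204.8))))
print('bracket top left/right side', onz('side',(232,138),.130))
for n in('side','scene'):
    im=cv2.imread(f'pics/{n}0.png');h=cv2.cvtColor(im,cv2.COLOR_BGR2HSV)
    m=((h[...,0]>105)&(h[...,0]<125)&(h[...,1]>150)&(h[...,2]>60)).astype(np.uint8)
    k,l,s,c=cv2.connectedComponentsWithStats(m)
    for j in range(1,k):
        if s[j,4]>40:
            print(n,s[j]); cc=max(cv2.findContours((l==j).astype(np.uint8),0,2)[0],key=cv2.contourArea);print(cv2.approxPolyDP(cc,2.5,True)[:,0].tolist())
E
```

```text
tab (array([0.5039, 0.0299, 0.0719]), np.float64(0.002289339984901832))
bigtab (array([ 0.6181, -0.0472,  0.0921]), np.float64(0.006095052595064939))
block (278.2, 260) [ 0.5042 -0.0213  0.045 ]
block (298, 267.5) [ 0.4659 -0.008   0.045 ]
block (253.8, 302.5) [0.538  0.0767 0.045 ]
block (276.2, 310.5) [0.4977 0.088  0.045 ]
block (283.5, 269.5) [ 0.4924 -0.0003  0.045 ]
block (268, 298.2) [0.5144 0.065  0.045 ]
plate side [ 0.6887 -0.1742  0.006 ]
plate side [ 0.5647 -0.1828  0.006 ]
plate scene [ 0.5722 -0.3191  0.006 ]
plate scene [ 0.6927 -0.3132  0.006 ]
axle end (array([ 0.5197, -0.2504,  0.079 ]), np.float64(0.00029409297026198624))
bracket top left/right side [ 0.6332 -0.2813  0.13  ]
scene [ 288  167   41   62 1056]
[[293, 167], [288, 189], [295, 194], [294, 201], [290, 203], [291, 213], [308, 228], [327, 221], [328, 218], [313, 203], [314, 182]]
```

Checks: the tab is at z 71.9 mm (72.5 expected), the plate is 121–124 × 136 mm (125×130), and the axle end is at z 79 mm (80 expected). I'll move toward the block now, on the way to the wheel.

{"op": "move_arm", "data": {"moves": [[[-0.85,-0.95,0],[0,0,0],1],[[-0.85,-0.95,0],[0,0,0],1],[[-0.85,-0.95,0],[0,0,0],1],[[-0.85,-0.95,0],[0,0,0],1],[[-0.85,-0.95,0],[0,0,0],1]]}}

```text
clock: 0.72
position: [0.2163, 0.4689, 0.231]
ee_rot: [0.112, 0.994, -0.0, -0.0]
ft_force: [0.4, 0.4, 0.5]
grip_width: 1.002
```

{"op": "move_arm", "data": {"moves": [[[-0.85,-0.95,0],[0,0,0],1],[[-0.85,-0.95,0],[0,0,0],1],[[-0.85,-0.95,0],[0,0,0],1],[[-0.85,-0.95,0],[0,0,0],1],[[-0.85,-0.95,0],[0,0,0],1]]}}

```text
clock: 1.35
position: [0.2935, 0.3295, 0.2311]
ee_rot: [0.112, 0.994, -0.0, -0.0]
ft_force: [-0.5, -0.8, -0.2]
grip_width: 0.996
```

{"op": "move_arm", "data": {"moves": [[[-0.85,-0.95,0],[0,0,0],1],[[-0.85,-0.95,0],[0,0,0],1],[[-0.85,-0.95,0],[0,0,0],1],[[-0.85,-0.95,0],[0,0,0],1],[[-0.85,-0.95,0],[0,0,0],1]]}}

```text
clock: 1.98
position: [0.3707, 0.1902, 0.2311]
ee_rot: [0.112, 0.994, -0.0, -0.0]
ft_force: [0.5, 0.6, 0.3]
grip_width: 0.997
```

{"op": "move_arm", "data": {"moves": [[[-0.85,-0.95,0],[0,0,0],1],[[-0.85,-0.95,0],[0,0,0],1],[[-0.85,-0.95,0],[0,0,0],1],[[-0.85,-0.95,0],[0,0,0],1],[[0,0,0],[0,0,0],1]]}}

```text
clock: 2.6
position: [0.4328, 0.0778, 0.2311]
ee_rot: [0.114, 0.994, -0.0, -0.0]
ft_force: [-0.4, 0.4, -0.1]
grip_width: 1.002
```

```bash
python3 - <<'E'
from h import *
np.set_printoptions(precision=4,suppress=True)
i=camera_info('wrist');print(i['origin'],R.from_quat(i['rotation']).as_matrix()[:,2],get_obs()['position'])
im=snap('wrist','w1.png')
cv2.imwrite('pics/w1b.png',cv2.resize(im[:,:,::-1],(768,576)))
print(proj('wrist',[[.504,.03,.0725],[.504,.03,.045],[.4924,-.0003,.045],[.5144,.065,.045]],i))
h=cv2.cvtColor(im,cv2.COLOR_RGB2HSV)
m=(((h[...,0]<6)|(h[...,0]>174))&(h[...,1]>170)&(h[...,2]>90)).astype(np.uint8)
k,l,s,c=cv2.connectedComponentsWithStats(m)
for j in range(1,k):
    if s[j,4]>30: print(s[j],c[j].round(1),cv2.minAreaRect(np.argwhere(l==j)[:,::-1].astype(np.float32)))
E
```

```text
[0.354  0.0974 0.3729] [ 0.3072 -0.0715 -0.9489] [0.4328 0.0778 0.2311]
[[224.1507 243.8063]
 [226.1473 233.1034]
 [199.8907 229.7877]
 [255.72   234.7517]]
[221 231  11  23 207] [226.2 241.9] ((226.0, 242.0), (22.0, 10.0), 90.0)
[180 326  25  30 526] [191.6 340.3] ((191.91285705566406, 340.6238708496094), (20.880613327026367, 32.6618766784668), 16.699243545532227)
```

View pics/w1b.png

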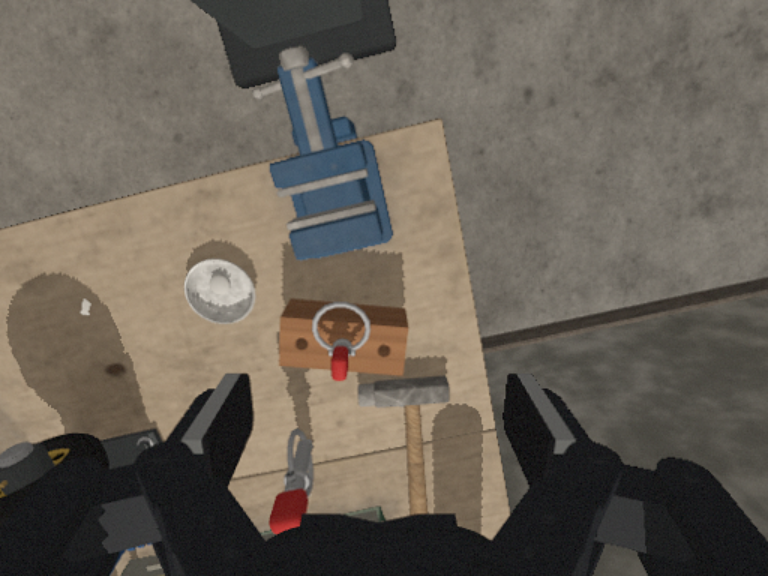

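The wrist view shows the block holes at (201,229) and (256,234), as predicted. The ring opens along the block's −x side, toward the camera. Now on to the wheel.

{"op": "move_arm", "data": {"moves": [[[-0.36,-0.97,0],[0,0,0],0],[[-0.36,-0.97,0],[0,0,0],0],[[-0.36,-0.97,0],[0,0,0],0],[[-0.36,-0.97,0],[0,0,0],0],[[-0.36,-0.97,0],[0,0,0],0]]}}

```text
clock: 3.28
position: [0.449, -0.048, 0.2312]
ee_rot: [0.111, 0.994, 0.0, -0.0]
ft_force: [-0.1, -0.5, -0.0]
grip_width: 0.0
```

{"op": "move_arm", "data": {"moves": [[[-0.36,-0.97,0],[0,0,0],0],[[-0.36,-0.97,0],[0,0,0],0],[[-0.36,-0.97,0],[0,0,0],0],[[-0.36,-0.97,0],[0,0,0],0],[[-0.36,-0.97,0],[0,0,0],0]]}}

```text
clock: 3.9
position: [0.4664, -0.176, 0.2311]
ee_rot: [0.111, 0.994, 0.0, -0.0]
ft_force: [0.1, 0.0, -0.8]
grip_width: -0.0
```

{"op": "move_arm", "data": {"moves": [[[-0.36,-0.97,0],[0,0,0],0],[[-0.36,-0.97,0],[0,0,0],0],[[-0.36,-0.97,0],[0,0,-8],0],[[0,0,0],[0,0,-8],0],[[0,0,0],[0,0,0],0]]}}

```text
clock: 4.53
position: [0.4766, -0.2525, 0.2309]
ee_rot: [-0.028, 1.0, 0.0, -0.0]
ft_force: [-0.5, 0.7, -0.7]
grip_width: 0.002
```

```bash
python3 - <<'E'
from h import *
np.set_printoptions(precision=4,suppress=True)
i=camera_info('wrist');np.save('w2.npy',i,allow_pickle=True)
print(i['origin'],get_obs()['position'],R.from_quat(get_obs()['ee_rot']).as_matrix()[:,0])
im=snap('wrist','w2.png')
o=np.array([.5435,-.2524,0]);x=np.array([.9984,.056,0]);y=np.array([-.056,.9984,0]);z=np.array([0,0,1])
P=lambda a,b,c:o+a*x+b*y+c*z
v=im[:,:,::-1].copy();v=cv2.resize(v,(768,576))
pts=[P(-.03,0,.0925),P(0,0,.0925),P(.025,.065,.006),P(.025,-.065,.006),P(-.012,0,.135),P(.03,.065,.13),P(.03,-.065,.13)]
q=proj('wrist',pts,i);print(q)
for a in q: cv2.circle(v,tuple(int(round(t*1.5)) for t in a),4,(0,255,0),1)
cv2.imwrite('pics/w2b.png',v)
E
```

```text
[ 0.3959 -0.2559  0.3727] [ 0.4766 -0.2525  0.2309] [-0.9985 -0.0555  0.0006]
[[247.0649 215.444 ]
 [247.2264 241.5313]
 [295.6862 228.0173]
 [200.7702 228.0822]
 [246.4929 251.7165]
 [313.3813 286.9963]
 [180.3527 287.0744]]
```

View pics/w2b.png

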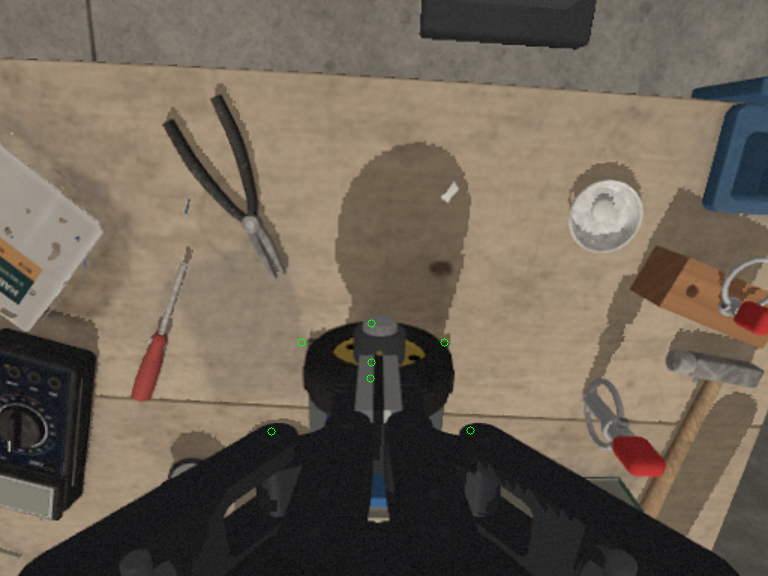

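The tyre spans columns 202–303 (centre 252.5), about 5 px right of my prediction. That puts the axle line 4 mm further in +y, agreeing with the triangulated axle end (+3.3 mm), and the fingers are on that line. Now I descend and push.

{"op": "move_arm", "data": {"moves": [[[0,0,1],[0,0,0],0],[[0,0,1],[0,0,0],0],[[0,0,1],[0,0,0],0],[[0,0,1],[0,0,0],0],[[-0.4,0,0.5],[0,0,0],0]]}}

```text
clock: 5.2
position: [0.4859, -0.2517, 0.1175]
ee_rot: [-0.026, 1.0, 0.001, -0.001]
ft_force: [0.2, 0.1, -0.3]
grip_width: 0.005
```

{"op": "move_arm", "data": {"moves": [[[-0.5,0,0],[0,0,0],0],[[-0.4,0,0],[0,0,0],0],[[-0.2,0,0],[0,0,0],0],[[-0.15,0,0],[0,0,0],0],[[-0.15,0,0],[0,0,0],0]]}}

```text
clock: 5.82
position: [0.5214, -0.2511, 0.119]
ee_rot: [-0.028, 1.0, 0.0, 0.0]
ft_force: [-0.3, -0.1, -0.3]
grip_width: 0.002
```

{"op": "move_arm", "data": {"moves": [[[-0.1,0,0],[0,0,0],0],[[-0.1,0,0],[0,0,0],0],[[-0.1,0,0],[0,0,0],0],[[-0.1,0,0],[0,0,0],0],[[0,0,0],[0,0,0],0]]}}

```text
clock: 6.45
position: [0.5306, -0.2508, 0.1187]
ee_rot: [-0.027, 1.0, 0.0, -0.001]
ft_force: [-4.1, -0.1, 4.1]
grip_width: 0.001
```

{"op": "move_arm", "data": {"moves": [[[-0.1,0,0],[0,0,0],0],[[-0.1,0,0],[0,0,0],0],[[-0.1,0,0],[0,0,0],0],[[-0.1,0,0],[0,0,0],0],[[0,0,0],[0,0,0],0]]}}

```text
clock: 7.08
position: [0.5408, -0.2504, 0.1188]
ee_rot: [-0.027, 1.0, -0.0, -0.0]
ft_force: [-5.0, -0.8, 3.0]
grip_width: -0.004
```

{"op": "move_arm", "data": {"moves": [[[-0.08,0,0],[0,0,0],0],[[-0.08,0,0],[0,0,0],0],[[0,0,0],[0,0,0],0]]}}

```text
clock: 7.45
position: [0.5442, -0.2504, 0.1187]
ee_rot: [-0.027, 1.0, -0.0, -0.001]
ft_force: [-7.3, -1.0, 4.4]
grip_width: 0.003
```

{"op": "move_arm", "data": {"moves": [[[-0.08,0,0],[0,0,0],0],[[-0.08,0,0],[0,0,0],0],[[0,0,0],[0,0,0],0]]}}

```text
clock: 7.82
position: [0.5443, -0.2504, 0.1186]
ee_rot: [-0.026, 1.0, 0.001, -0.004]
ft_force: [-26.4, 2.9, 19.2]
grip_width: 0.002
```

{"op": "move_arm", "data": {"moves": [[[-0.06,0,0],[0,0,0],0],[[-0.06,0,0],[0,0,0],0],[[0,0,0],[0,0,0],0]]}}

```text
clock: 8.2
position: [0.5444, -0.2504, 0.1185]
ee_rot: [-0.025, 1.0, 0.002, -0.007]
ft_force: [-41.3, 7.7, 30.1]
grip_width: 0.003
```

Home: the force rises steeply with no travel, and the finger face at x≈0.5553 matches the tyre face 12 mm past the origin (0.5433). I back off and look at the hole.

{"op": "move_arm", "data": {"moves": [[[0.5,0,0],[0,0,0],0],[[1,0,0],[0,0,0],0],[[1,0,0],[0,0,0],0],[[1,0,-1],[0,0,0],0.6],[[0.2,0,-1],[0,0,0],0.6]]}}

```text
clock: 8.82
position: [0.4589, -0.2544, 0.1692]
ee_rot: [-0.027, 1.0, 0.001, 0.0]
ft_force: [1.1, -0.0, 0.8]
grip_width: 0.421
```

{"op": "move_arm", "data": {"moves": [[[0,0,-1],[0,0,0],0.6],[[0,0,0],[0,0,0],0.6]]}}

```text
clock: 9.07
position: [0.4614, -0.2545, 0.1954]
ee_rot: [-0.028, 1.0, -0.0, 0.002]
ft_force: [-0.6, -0.0, 0.4]
grip_width: 0.602
```

```bash
python3 - <<'E'
from h import *
np.set_printoptions(precision=4,suppress=True)
i=camera_info('wrist');print(get_obs()['position'])
im=snap('wrist','w3.png');a=snap('side','side1.png')
o=np.array([.5433,-.2484,0]);x=np.array([.9984,.056,0]);y=np.array([-.056,.9984,0]);z=np.array([0,0,1])
P=lambda a,b,c:o+a*x+b*y+c*z
q=proj('wrist',[P(-.0,0,.0925),P(-.01,0,.0925),P(-.022,0,.0925),P(-.036,0,.0925),P(0,.0125,.08),P(0,-.0125,.08)],i);print(q)
c=q.mean(0);x0,y0=int(c[0])-40,int(c[1])-30
np.save('w3c.npy',[x0,y0])
v=cv2.resize(im[y0:y0+60,x0:x0+80,::-1],None,fx=9,fy=9,interpolation=cv2.INTER_CUBIC)
for a in q: cv2.circle(v,tuple(int(t) for t in ((a-[x0,y0]+.5)*9)),4,(0,255,0),1)
cv2.imwrite('pics/w3b.png',v);print(x0,y0)
E
```

```text
[ 0.4614 -0.2545  0.1954]
[[252.1605 272.2878]
 [252.1654 263.3129]
 [252.1714 252.2555]
 [252.1787 238.9443]
 [264.5655 265.1569]
 [239.7414 265.1492]]
212 229
```

View pics/w3b.png

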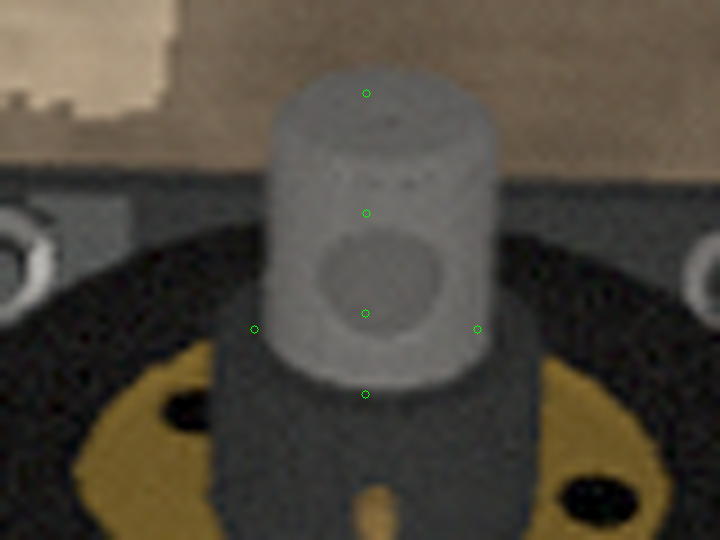

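The hole is visible: crop (381,283), so image (253.8,259.9), with the axle's middle line on the same column. I compute its position, refine the pin from w1, and check the wrist camera's lateral bias against the closed fingers in w2.

```bash
python3 - <<'E'
from h import *
np.set_printoptions(precision=4,suppress=True)
i3=camera_info('wrist')
hole=onz('wrist',(253.83,259.94),.0922,i3);print('hole',hole)
print('hub/axle top',onz('wrist',(253.83,229+388/9-.5),.0925,i3),'axle end top',onz('wrist',(253.8,229+150/9-.5),.0925,i3))
# camera in tool frame
o=get_obs();Rt=R.from_quat(o['ee_rot']);Rc=R.from_quat(i3['rotation'])
t=Rt.inv().apply(np.array(i3['origin'])-o['position']);Rr=Rt.inv()*Rc
print('cam in tool',t,Rr.as_matrix()[:,2])
def info(pos,q):
    j=dict(i3);r=R.from_quat(q);j['origin']=np.array(pos)+r.apply(t);j['rotation']=(r*Rr).as_quat();return j
w2=np.load('w2.npy',allow_pickle=True).item()
T=np.array([.4766,-.2525,.2309])
print('tcp in w2',proj('wrist',[T,T+[0,0,.02]],w2))
im=cv2.cvtColor(cv2.imread('pics/w2.png'),cv2.COLOR_BGR2GRAY)
for r in(240,250,260,270): print(r,im[r,228:276].tolist())
h=.1135;i1=info([.4328,.0778,.2311],[h,np.sqrt(1-h*h),0,0])
print('i1 origin',i1['origin'])
im=cv2.imread('pics/w1.png');hs=cv2.cvtColor(im,cv2.COLOR_BGR2HSV)
print('tab blob @.0725',onz('wrist',(226.2,241.9),.0725,i1))
for p in[(201.3,229.0),(256,233.9)]: print('hole',onz('wrist',p,.045,i1))
print('ring c',onz('wrist',(227.5,218.5),.053,i1))
cv2.imwrite('pics/w1c.png',cv2.resize(im[195:260,185:275],None,fx=8,fy=8,interpolation=cv2.INTER_CUBIC))
E
```

```text
hole [ 0.5269 -0.2471  0.0922]
hub/axle top [ 0.5394 -0.2464  0.0925] axle end top [ 0.5111 -0.248   0.0925]
cam in tool [ 0.0808  0.0012 -0.1418] [-0.3156 -0.      0.9489]
tcp in w2 [[249.6327 251.5557]
 [249.3648 272.5219]]
240 [32, 55, 69, 87, 92, 89, 88, 88, 73, 49, 43, 71, 90, 87, 86, 85, 85, 83, 90, 89, 80, 48, 5, 16, 22, 23, 13, 65, 84, 88, 89, 87, 87, 88, 86, 87, 89, 62, 42, 42, 48, 74, 86, 85, 84, 69, 58, 51]
250 [25, 25, 26, 23, 21, 34, 24, 27, 24, 19, 60, 83, 88, 88, 84, 87, 85, 85, 85, 92, 80, 50, 23, 19, 19, 22, 24, 62, 86, 91, 87, 85, 86, 88, 84, 90, 87, 92, 54, 19, 28, 23, 23, 24, 25, 29, 28, 22]
260 [36, 38, 34, 29, 25, 26, 27, 31, 26, 63, 85, 91, 87, 85, 88, 86, 83, 89, 88, 88, 72, 35, 12, 22, 21, 13, 14, 43, 83, 87, 87, 87, 89, 86, 87, 84, 90, 88, 80, 53, 26, 28, 27, 25, 32, 32, 14, 21]
270 [27, 22, 20, 19, 26, 29, 19, 23, 59, 84, 88, 86, 88, 84, 84, 88, 86, 85, 85, 90, 62, 28, 17, 13, 20, 19, 14, 25, 75, 90, 87, 91, 83, 84, 89, 87, 87, 88, 87, 80, 50, 23, 31, 22, 23, 26, 28, 24]
i1 origin [0.3543 0.0972 0.3729]
tab blob @.0725 [0.5026 0.0328 0.0725]
hole [0.4922 0.0016 0.045 ]
hole [0.5137 0.0655 0.045 ]
ring c [0.4826 0.038  0.053 ]
```

View pics/w1c.png

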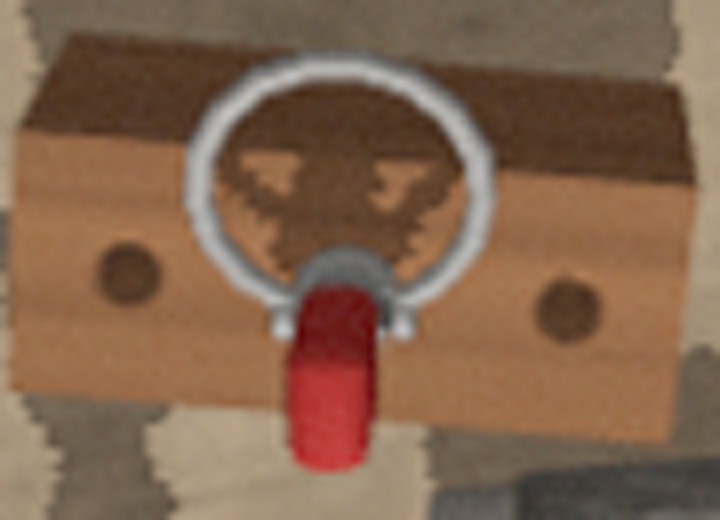

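The closed fingers sit at column 252.0, against 249.6 predicted. So the wrist camera carries about 1.2 mm of lateral bias, which puts the hole near (0.527, −0.2485). The hinge ears are level in w1, so the pin's yaw equals the tool's yaw then (−13°), while the block is at −18.6°. Going to the pin.

{"op": "move_arm", "data": {"moves": [[[-0.19,0.95,0],[0,0,0],0.6],[[-0.19,0.95,0],[0,0,0],0.6],[[-0.19,0.95,0],[0,0,0],0.6],[[-0.19,0.95,0],[0,0,0],0.6],[[-0.19,0.95,0],[0,0,0],0.6]]}}

```text
clock: 9.8
position: [0.4768, -0.1334, 0.1927]
ee_rot: [-0.028, 1.0, 0.0, -0.001]
ft_force: [1.0, 0.2, 0.4]
grip_width: 0.6
```

{"op": "move_arm", "data": {"moves": [[[-0.19,0.95,0],[0,0,0],0.6],[[-0.19,0.95,0],[0,0,0],0.6],[[-0.19,0.95,0],[0,0,0],0.6],[[-0.19,0.95,0],[0,0,0],0.6],[[-0.19,0.95,0],[0,0,0],0.6]]}}

```text
clock: 10.42
position: [0.4938, -0.0136, 0.1927]
ee_rot: [-0.028, 1.0, -0.0, -0.001]
ft_force: [-0.0, 0.6, -0.7]
grip_width: 0.602
```

{"op": "move_arm", "data": {"moves": [[[-0.19,0.9,0],[0,0,0],0.6],[[-0.19,0.9,0],[0,0,8],0.6],[[0,0,0],[0,0,8],0.6],[[0,0,0],[0,0,0],0.6]]}}

```text
clock: 10.92
position: [0.5007, 0.031, 0.1928]
ee_rot: [0.111, 0.994, -0.0, -0.001]
ft_force: [0.1, -1.0, -0.6]
grip_width: 0.595
```

```bash
python3 - <<'E'
from h import *
np.set_printoptions(precision=4,suppress=True)
o=get_obs();i=camera_info('wrist');print(o['position'],o['ee_rot'])
im=snap('wrist','w4.png')
X=R.from_quat(o['ee_rot']).as_matrix();p=np.array([.503,.032,.0])
print('tool delta to pin',X.T@(p+[0,0,.058]-o['position'])/.025)
q=proj('wrist',[p+[0,0,.085],p+[0,0,.053],p+[0,0,.06]],i);print(q)
c=q.mean(0);x0,y0=int(c[0])-50,int(c[1])-40
v=cv2.resize(im[y0:y0+80,x0:x0+100,::-1],None,fx=7,fy=7,interpolation=cv2.INTER_CUBIC)
for a in q: cv2.circle(v,tuple(int(t) for t in ((a-[x0,y0]+.5)*7)),4,(0,255,0),1)
cv2.imwrite('pics/w4b.png',v);print(x0,y0)
E
```

```text
[0.5007 0.031  0.1928] [ 0.111   0.9938 -0.0003 -0.0006]
tool delta to pin [-0.0854  0.0634  5.3916]
[[252.1936 193.1111]
 [252.187  182.9924]
 [252.1883 185.0226]]
202 147
```

View pics/w4b.png

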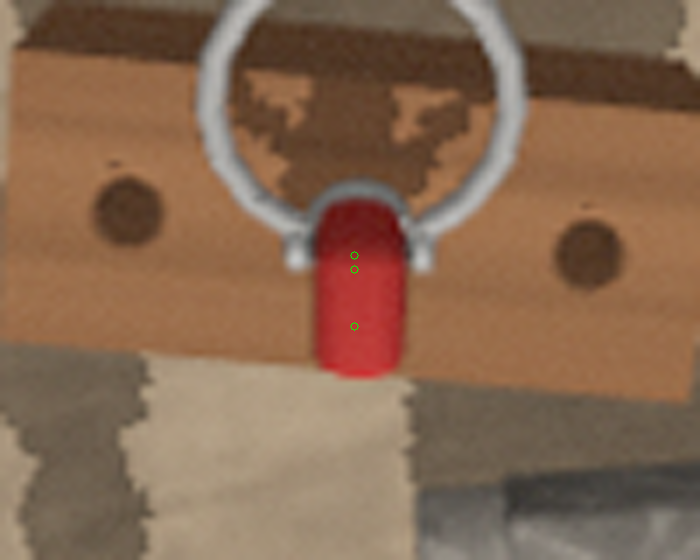

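The ears are level again, so yaw matches. The tab's top face is centred about 1.6 px from prediction, so I descend nearly straight and grip.

{"op": "move_arm", "data": {"moves": [[[-0.02,0.05,1],[0,0,0],0.6],[[0,0,1],[0,0,0],0.6],[[0,0,1],[0,0,0],0.6],[[0,0,1],[0,0,0],0.6],[[0,0,0.8],[0,0,0],0.6]]}}

```text
clock: 11.6
position: [0.5014, 0.0315, 0.0724]
ee_rot: [0.11, 0.994, -0.0, -0.0]
ft_force: [-0.5, 0.5, 0.3]
grip_width: 0.6
```

{"op": "move_arm", "data": {"moves": [[[0,0,0.55],[0,0,0],0.6],[[0,0,0],[0,0,0],0],[[0,0,0],[0,0,0],0],[[0,0,0],[0,0,0],0],[[0,0,0],[0,0,0],0]], "squeeze": 40}}

```text
clock: 12.22
position: [0.5024, 0.0319, 0.0608]
ee_rot: [0.112, 0.994, 0.0, 0.001]
ft_force: [-2.1, -0.2, 5.5]
grip_width: 0.129
```

{"op": "move_arm", "data": {"moves": [[[0,0,-0.3],[0,0,0],0],[[0,0,-0.5],[0,0,0],0],[[0,0,-0.5],[0,0,0],0],[[0,0,-0.6],[0,0,0],0],[[0,0,-0.8],[0,0,0],0]]}}

```text
clock: 12.85
position: [0.5018, 0.0319, 0.1286]
ee_rot: [0.112, 0.994, 0.0, -0.0]
ft_force: [0.0, 0.1, -1.5]
grip_width: 0.128
```

{"op": "move_arm", "data": {"moves": [[[0,0,-1],[0,0,0],0],[[0,0,-1],[0,0,0],0],[[0,0,-1],[0,0,0],0],[[0,0,0],[0,0,0],0]]}}

```text
clock: 13.35
position: [0.5029, 0.032, 0.2047]
ee_rot: [0.112, 0.994, 0.001, 0.002]
ft_force: [0.5, -0.3, -1.8]
grip_width: 0.129
```

```bash
python3 - <<'E'
from h import *
np.set_printoptions(precision=4,suppress=True)
o=get_obs();print(o['position'],o['ee_rot'],o['ft_force'],o['grip_width'])
im=snap('wrist','w5.png');a=snap('side','side2.png')
p=proj('side',o['position'])[0].astype(int);print(p)
c=a[p[1]-45:p[1]+65,p[0]-55:p[0]+55]
b=np.hstack([cv2.resize(im[100:330,130:380],None,fx=1.6,fy=1.6),cv2.resize(c,(368,368),interpolation=cv2.INTER_CUBIC)])
cv2.imwrite('pics/w5b.png',b[:,:,::-1])
E
```

```text
[0.5029 0.032  0.2047] [0.1117 0.9937 0.001  0.0016] [ 0.4524 -0.2699 -1.8383] 0.12854021204354368
[278 223]
```

View pics/w5b.png

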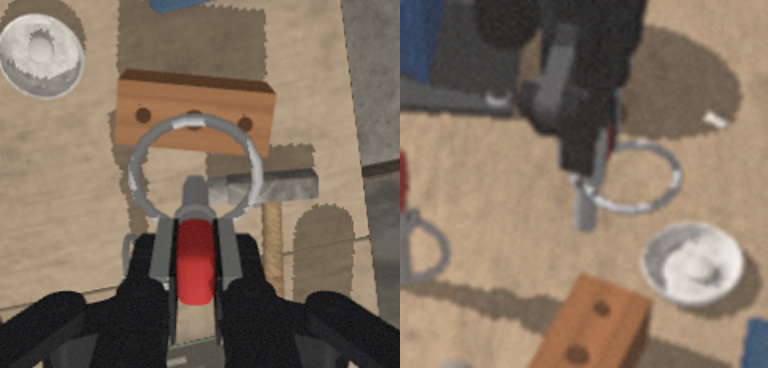

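The pin is held upright and straight with its ring level, out to −x. Carrying it to above the hole.

{"op": "move_arm", "data": {"moves": [[[-0.29,-0.9,0],[0,0,0],0],[[-0.29,-0.9,0],[0,0,0],0],[[-0.29,-0.9,0],[0,0,0],0],[[-0.29,-0.9,0],[0,0,0],0],[[-0.29,-0.9,0],[0,0,0],0]]}}

```text
clock: 14.08
position: [0.5116, -0.0866, 0.2014]
ee_rot: [0.112, 0.994, -0.0, -0.001]
ft_force: [0.5, 0.7, -1.1]
grip_width: 0.131
```

{"op": "move_arm", "data": {"moves": [[[-0.29,-0.9,0],[0,0,0],0],[[-0.29,-0.9,0],[0,0,0],0],[[-0.29,-0.9,0],[0,0,0],0],[[-0.29,-0.9,0],[0,0,0],0],[[-0.29,-0.9,0],[0,0,0],0]]}}

```text
clock: 14.7
position: [0.5221, -0.2042, 0.2014]
ee_rot: [0.112, 0.994, -0.0, -0.001]
ft_force: [0.2, 0.8, -1.3]
grip_width: 0.131
```

{"op": "move_arm", "data": {"moves": [[[-0.27,-0.87,0],[0,0,0],0],[[-0.27,-0.87,0],[0,0,-8],0],[[0,0,0],[0,0,-8],0],[[0,0,0],[0,0,0],0],[[0,0,0],[0,0,0],0]]}}

```text
clock: 15.32
position: [0.526, -0.2485, 0.2019]
ee_rot: [-0.026, 1.0, 0.0, -0.0]
ft_force: [-0.0, 0.9, -0.7]
grip_width: 0.13
```

```bash
cat > st.py <<'E'
from h import *
np.set_printoptions(precision=4,suppress=True)
def st(p=(.527,-.2485,.150)):
    o=get_obs();X=R.from_quat(o['ee_rot']).as_matrix()
    print(o['position'],'x_t',X[:,0],'z_t',X[:,2],'F',o['ft_force'],'T',o['torque']);print('tool delta',X.T@(np.array(p)-o['position'])/.025)
if __name__=='__main__': st()
E
python3 - <<'E'
from st import *
st()
i=camera_info('wrist');im=snap('wrist','w6.png')
o=get_obs();X=R.from_quat(o['ee_rot']).as_matrix()
q=proj('wrist',[o['position']+X@np.array(v) for v in((0,0,.0503),(-.0055,0,.0503),(.0055,0,.0503),(0,0,.0158))],i);print(q)
v=cv2.resize(im[150:290,160:345,::-1],None,fx=4,fy=4,interpolation=cv2.INTER_CUBIC)
for a in q: cv2.circle(v,tuple(int(t) for t in ((a-[160,150]+.5)*4)),3,(0,255,0),1)
cv2.imwrite('pics/w6b.png',v)
E
```

```text
[ 0.526  -0.2485  0.2019] x_t [-0.9986 -0.0528  0.0008] z_t [-0.0008  0.0005 -1.    ] F [-0.0405  0.9087 -0.723 ] T [0.0447 0.0714 0.0351]
tool delta [-0.0428 -0.0018  2.0778]
[[250.1204 215.7966]
 [250.1401 222.933 ]
 [250.1003 208.5379]
 [249.7972 238.3733]]
```

View pics/w6b.png

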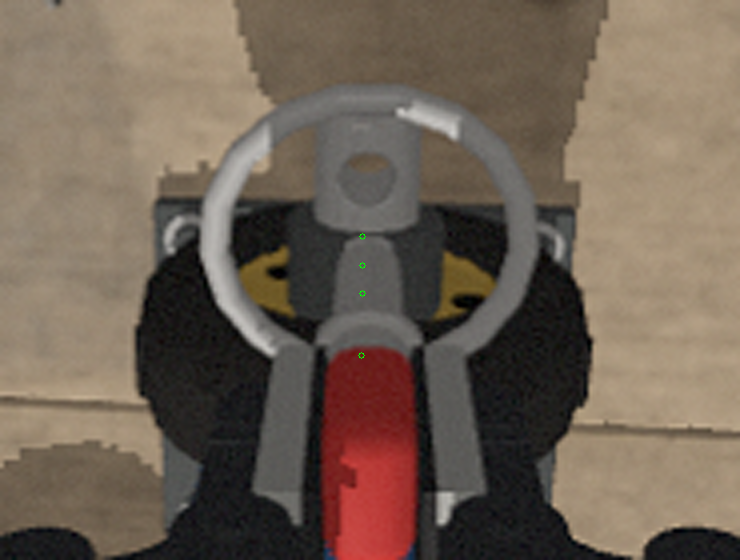

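The pin's nose edge is where predicted (crop row 236). Its column (369) matches the hole's (368.5), so y is aligned. Now the hole's x from this view.

```bash
python3 - <<'E'
from st import *
i=camera_info('wrist');h=onz('wrist',(251.75,194.5),.0922,i);print(h)
n=np.array([.526,-.2485,0]);d=h-n
print('along stand x',d[0]*.9986+d[1]*.0528, 'hub row',onz('wrist',(251.75,150+228/4-.5),.0925,i),'end',onz('wrist',(251.75,150+122/4-.5),.0925,i))
im=cv2.cvtColor(cv2.imread('pics/w6.png'),cv2.COLOR_BGR2GRAY)
print(im[180:212,251].tolist());print(im[195,232:272].tolist());print(im[225,236:268].tolist())
E
```

```text
[ 0.5304 -0.2471  0.0922]
along stand x 0.00449460194958119 hub row [ 0.5419 -0.2465  0.0925] end [ 0.5168 -0.2478  0.0925]
[105, 121, 118, 111, 110, 111, 111, 105, 87, 84, 85, 92, 95, 94, 95, 91, 96, 93, 97, 96, 92, 98, 112, 114, 112, 111, 114, 113, 69, 90, 97, 93]
[104, 105, 103, 100, 96, 95, 95, 92, 94, 99, 107, 104, 97, 92, 87, 88, 91, 96, 90, 91, 91, 91, 91, 92, 97, 90, 88, 103, 102, 102, 100, 96, 91, 85, 87, 91, 90, 86, 88, 85]
[48, 51, 50, 49, 49, 46, 43, 66, 87, 96, 93, 95, 91, 91, 89, 91, 90, 88, 89, 87, 87, 87, 92, 90, 71, 50, 48, 48, 46, 44, 49, 44]
```

{"op": "move_arm", "data": {"moves": [[[0,0,0.6],[0,0,0],0],[[0,0,0.6],[0,0,0],0],[[0,0,0.5],[0,0,0],0],[[0,0,0.2],[0,0,0],0],[[0,0,0],[0,0,0],0]]}}

```text
clock: 16.0
position: [0.526, -0.249, 0.1547]
ee_rot: [-0.028, 1.0, 0.0, -0.0]
ft_force: [-0.9, -0.1, -1.9]
grip_width: 0.132
```

The hole is about 12 mm out from the hub face, so x≈0.530–0.531. I'll touch down just short, at 0.5275, and drag +x.

{"op": "move_arm", "data": {"moves": [[[-0.06,0,0.15],[0,0,0],0],[[0,0,0.1],[0,0,0],0],[[0,0,0.1],[0,0,0],0],[[0,0,0.06],[0,0,0],0],[[0,0,0],[0,0,0],0]]}}

```text
clock: 16.62
position: [0.5276, -0.2489, 0.1447]
ee_rot: [-0.028, 1.0, 0.0, -0.0]
ft_force: [-0.7, -0.7, -1.7]
grip_width: 0.135
```

{"op": "move_arm", "data": {"moves": [[[0,0,0.05],[0,0,0],0],[[0,0,0.05],[0,0,0],0],[[0,0,0],[0,0,0],0]]}}

```text
clock: 17.0
position: [0.5278, -0.249, 0.1425]
ee_rot: [-0.028, 1.0, 0.0, 0.0]
ft_force: [-1.4, 0.7, 1.4]
grip_width: 0.127
```

{"op": "move_arm", "data": {"moves": [[[0,0,0.04],[0,0,0],0],[[0,0,0.04],[0,0,0],0],[[0,0,0],[0,0,0],0]]}}

```text
clock: 17.38
position: [0.5282, -0.2492, 0.142]
ee_rot: [-0.028, 1.0, 0.0, 0.001]
ft_force: [-4.8, 3.6, 16.5]
grip_width: 0.129
```

{"op": "move_arm", "data": {"moves": [[[0,0,-0.05],[0,0,0],0],[[-0.03,0,0],[0,0,0],0],[[-0.03,0,0],[0,0,0],0]]}}

```text
clock: 17.75
position: [0.5285, -0.2491, 0.1422]
ee_rot: [-0.028, 1.0, 0.0, -0.0]
ft_force: [-7.5, 2.5, 11.2]
grip_width: 0.131
```

{"op": "move_arm", "data": {"moves": [[[-0.03,0,0],[0,0,0],0],[[-0.03,0,0],[0,0,0],0]]}}

```text
clock: 18.0
position: [0.5299, -0.2492, 0.1421]
ee_rot: [-0.027, 1.0, 0.0, -0.001]
ft_force: [-5.3, 1.6, 8.9]
grip_width: 0.13
```

{"op": "move_arm", "data": {"moves": [[[-0.03,0,0],[0,0,0],0],[[-0.03,0,0],[0,0,0],0]]}}

```text
clock: 18.25
position: [0.5312, -0.2491, 0.1419]
ee_rot: [-0.027, 1.0, 0.0, -0.001]
ft_force: [-6.1, 0.6, 8.8]
grip_width: 0.129
```

{"op": "move_arm", "data": {"moves": [[[-0.03,0,0],[0,0,0],0],[[-0.03,0,0],[0,0,0],0]]}}

```text
clock: 18.5
position: [0.5335, -0.2487, 0.1414]
ee_rot: [-0.028, 1.0, 0.0, -0.0]
ft_force: [0.6, 0.7, -1.9]
grip_width: 0.131
```

{"op": "move_arm", "data": {"moves": [[[-0.03,0,0],[0,0,0],0],[[-0.03,0,0],[0,0,0],0]]}}

```text
clock: 18.75
position: [0.5347, -0.2484, 0.1412]
ee_rot: [-0.028, 1.0, 0.0, -0.001]
ft_force: [-2.6, 0.7, -0.8]
grip_width: 0.131
```

The pin dropped in near x=0.5335, and at 0.5347 it lightly touches the far wall. I back off slightly and press down in small steps.

{"op": "move_arm", "data": {"moves": [[[0.025,0,0.04],[0,0,0],0],[[0,0,0.05],[0,0,0],0],[[0,0,0.05],[0,0,0],0],[[0,0,0],[0,0,0],0]]}}

```text
clock: 19.25
position: [0.5343, -0.2485, 0.1376]
ee_rot: [-0.028, 1.0, 0.0, -0.0]
ft_force: [-1.6, -0.2, -3.6]
grip_width: 0.133
```

{"op": "move_arm", "data": {"moves": [[[0.01,0,0.1],[0,0,0],0],[[0,0,0.1],[0,0,0],0],[[0,0,0.1],[0,0,0],0],[[0,0,0],[0,0,0],0]]}}

```text
clock: 19.75
position: [0.5342, -0.2484, 0.1301]
ee_rot: [-0.028, 1.0, 0.0, -0.0]
ft_force: [-2.4, -0.5, -2.4]
grip_width: 0.136
```

{"op": "move_arm", "data": {"moves": [[[0,0,0.1],[0,0,0],0],[[0,0,0.1],[0,0,0],0],[[0,0,0.1],[0,0,0],0],[[0,0,0],[0,0,0],0]]}}

```text
clock: 20.25
position: [0.534, -0.2485, 0.1226]
ee_rot: [-0.028, 1.0, 0.0, -0.0]
ft_force: [-3.2, -0.8, -3.0]
grip_width: 0.131
```

{"op": "move_arm", "data": {"moves": [[[0.02,0,0.1],[0,0,0],0],[[0,0,0.1],[0,0,0],0],[[0,0,0.1],[0,0,0],0],[[0,0,0.1],[0,0,0],0],[[0,0,0],[0,0,0],0]]}}

```text
clock: 20.88
position: [0.5336, -0.2485, 0.1126]
ee_rot: [-0.028, 1.0, 0.0, -0.0]
ft_force: [-3.0, -0.2, -2.3]
grip_width: 0.129
```

{"op": "move_arm", "data": {"moves": [[[0,0,0.06],[0,0,0],0],[[0,0,0.06],[0,0,0],0],[[0,0,0.05],[0,0,0],0],[[0,0,0],[0,0,0],0]]}}

```text
clock: 21.38
position: [0.5336, -0.2486, 0.1086]
ee_rot: [-0.028, 1.0, 0.0, -0.0]
ft_force: [-5.3, -0.2, -0.7]
grip_width: 0.131
```

{"op": "move_arm", "data": {"moves": [[[0.02,0,0.03],[0,0,0],0],[[0,0,0.02],[0,0,0],0],[[0,0,0],[0,0,0],0]]}}

```text
clock: 21.75
position: [0.5336, -0.2486, 0.108]
ee_rot: [-0.028, 1.0, 0.0, 0.0]
ft_force: [-6.2, -0.6, 6.1]
grip_width: 0.132
```

```bash
python3 st.py
```

```text
[ 0.5336 -0.2486  0.108 ] x_t [-0.9985 -0.0555 -0.0007] z_t [ 0.0007  0.0002 -1.    ] F [-6.1705 -0.555   6.0657] T [0.1268 1.2304 0.0412]
tool delta [ 0.2603  0.0193 -1.6788]
```

The collar is seated: z has dropped exactly 34.5 mm and Fz is +6 N. I release to a 32 mm opening, which straddles tab, ring and axle.

{"op": "move_arm", "data": {"moves": [[[0,0,-0.02],[0,0,0],0],[[0,0,0],[0,0,0],0.39],[[0,0,0],[0,0,0],0.39],[[0,0,0],[0,0,0],0.39],[[0,0,0],[0,0,0],0.39]]}}

```text
clock: 22.38
position: [0.5334, -0.2486, 0.108]
ee_rot: [-0.028, 1.0, 0.0, 0.0]
ft_force: [-0.1, 0.3, 0.1]
grip_width: 0.388
```

```bash
python3 - <<'E'
from st import *
st()
i=camera_info('wrist');im=snap('wrist','w7.png');a=snap('side','side3.png');b=snap('scene','scene3.png')
c=cv2.resize(a[125:225,205:310],None,fx=3.7,fy=3.7,interpolation=cv2.INTER_CUBIC)
d=cv2.resize(b[140:240,225:330],None,fx=3.7,fy=3.7,interpolation=cv2.INTER_CUBIC)
cv2.imwrite('pics/w7b.png',np.hstack([c,d])[:,:,::-1])
E
```

```text
[ 0.5334 -0.2486  0.108 ] x_t [-0.9985 -0.0555 -0.0002] z_t [ 0.0002  0.0001 -1.    ] F [-0.1011  0.3081  0.108 ] T [-0.0019 -0.0045 -0.0128]
tool delta [ 0.2553  0.0167 -1.6789]
```

View pics/w7b.png

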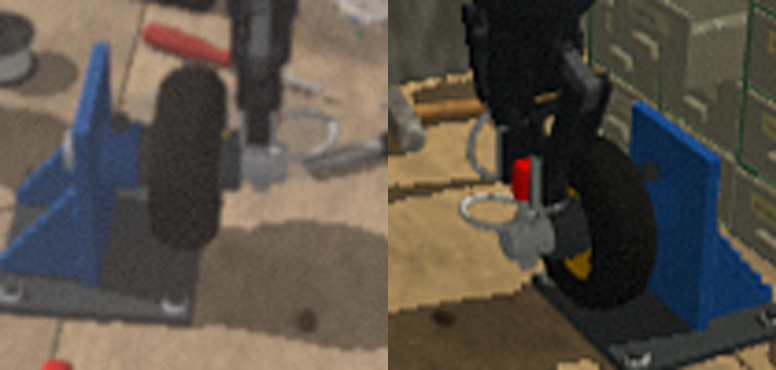

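The pin is seated with its ring still level round the axle's end side, at (310,130) in the left crop. Now back out along −x, press the ring down with the straddling fingertips, then swing it in.

{"op": "move_arm", "data": {"moves": [[[0,0,-0.1],[0,0,0],0.39],[[0.6,0,0],[0,0,0],0.39],[[0.65,0,0],[0,0,0],0.39],[[0,0,0.2],[0,0,0],0.39],[[0,0,0.2],[0,0,0],0.39]]}}

```text
clock: 23.15
position: [0.5023, -0.2501, 0.1003]
ee_rot: [-0.028, 1.0, 0.0, 0.0]
ft_force: [-0.8, 1.2, 0.2]
grip_width: 0.394
```

{"op": "move_arm", "data": {"moves": [[[0,0,0.2],[0,0,0],0.39],[[0,0,0.2],[0,0,0],0.39],[[0,0,0],[0,0,0],0.39]]}}

```text
clock: 23.52
position: [0.5019, -0.2502, 0.0899]
ee_rot: [-0.028, 1.0, 0.0, -0.0]
ft_force: [0.1, -0.1, -0.1]
grip_width: 0.392
```

{"op": "move_arm", "data": {"moves": [[[0,0,0.2],[0,0,0],0.39],[[0,0,0.2],[0,0,0],0.39],[[0,0,0.2],[0,0,0],0.39],[[0,0,0.2],[0,0,0],0.39],[[0,0,0],[0,0,0],0.39]]}}

```text
clock: 24.15
position: [0.5018, -0.2502, 0.07]
ee_rot: [-0.028, 1.0, 0.0, -0.0]
ft_force: [-0.3, -0.3, 0.3]
grip_width: 0.39
```

```bash
python3 - <<'E'
from st import *
st()
# where is the ring? bright grey wire pixels near predicted ring-bottom for several angles (side view and wrist)
i=camera_info('wrist');im=snap('wrist','w8.png');s=snap('side','side4.png');s0=cv2.imread('pics/side3.png')[:,:,::-1]
pin=np.array([.5334,-.2486,.1]);x=np.array([.9985,.0555,0]);y=np.array([-.0555,.9985,0])
for th in (1.57,1.3,1.0,.8,.65,.5,.3):
    d=-x*np.sin(th)-np.array([0,0,1])*np.cos(th)
    P=[pin+.043*d,pin+.022*d+.021*y,pin+.037*d+.0148*y]
    q=proj('side',P);w=proj('wrist',P,i)
    g=lambda m,p:[m[int(round(b))-1:int(round(b))+2,int(round(a))-1:int(round(a))+2].mean((0,1)).astype(int).tolist() for a,b in p]
    print(th,q.round(0).tolist(),g(s,q),'|',w.round(0).tolist(),g(im,w))
E
```

```text
[ 0.5018 -0.2502  0.07  ] x_t [-0.9985 -0.0553  0.0008] z_t [-0.0008  0.0002 -1.    ] F [-0.3343 -0.2886  0.2789] T [-0.0164  0.0406  0.0205]
tool delta [-1.0093  0.0138 -3.2011]
1.57 [[295.0, 162.0], [285.0, 168.0], [292.0, 166.0]] [[94, 83, 73], [57, 53, 53], [49, 46, 47]] | [[249.0, 263.0], [295.0, 303.0], [282.0, 275.0]] [[95, 82, 66], [34, 35, 36], [86, 83, 81]]
1.3 [[294.0, 166.0], [284.0, 170.0], [291.0, 169.0]] [[53, 50, 48], [106, 100, 94], [51, 49, 48]] | [[249.0, 253.0], [293.0, 296.0], [280.0, 265.0]] [[100, 89, 76], [54, 51, 52], [102, 98, 93]]
1.0 [[291.0, 170.0], [283.0, 172.0], [289.0, 173.0]] [[55, 53, 51], [132, 121, 110], [47, 44, 44]] | [[249.0, 250.0], [291.0, 293.0], [278.0, 262.0]] [[102, 89, 71], [36, 35, 35], [104, 94, 82]]
0.8 [[288.0, 172.0], [282.0, 173.0], [286.0, 175.0]] [[46, 43, 42], [135, 122, 110], [62, 59, 58]] | [[249.0, 253.0], [290.0, 293.0], [277.0, 264.0]] [[100, 89, 76], [29, 28, 27], [107, 104, 103]]
0.65 [[286.0, 173.0], [280.0, 174.0], [284.0, 176.0]] [[65, 64, 62], [125, 117, 111], [109, 104, 100]] | [[249.0, 257.0], [289.0, 294.0], [276.0, 267.0]] [[118, 116, 115], [22, 22, 22], [111, 109, 106]]
0.5 [[284.0, 174.0], [279.0, 174.0], [282.0, 177.0]] [[119, 111, 103], [128, 119, 111], [143, 129, 115]] | [[249.0, 262.0], [289.0, 297.0], [275.0, 271.0]] [[96, 83, 69], [21, 21, 23], [104, 90, 73]]
0.3 [[280.0, 175.0], [277.0, 175.0], [279.0, 178.0]] [[138, 126, 114], [123, 114, 106], [168, 144, 119]] | [[250.0, 270.0], [288.0, 301.0], [275.0, 278.0]] [[106, 91, 74], [36, 36, 35], [102, 87, 70]]
```

In the wrist view, the grey wire is where the ring would be at about 0.65 rad (249,257 / 276,267), as planned. Swinging it in.

{"op": "move_arm", "data": {"moves": [[[-0.15,0,0],[0,0,0],0.39],[[-0.15,0,0],[0,0,0],0.39],[[-0.12,0,0],[0,0,0],0.39],[[-0.1,0,0],[0,0,0],0.39],[[0,0,0],[0,0,0],0.39]]}}

```text
clock: 24.88
position: [0.5148, -0.2496, 0.0703]
ee_rot: [-0.028, 1.0, 0.0, -0.0]
ft_force: [-2.7, 1.0, 0.5]
grip_width: 0.389
```

{"op": "move_arm", "data": {"moves": [[[-0.05,0,0],[0,0,0],0.39],[[-0.04,0,0],[0,0,0],0.39],[[0,0,0],[0,0,0],0.39]]}}

```text
clock: 25.25
position: [0.5154, -0.2496, 0.0699]
ee_rot: [-0.027, 1.0, 0.001, -0.002]
ft_force: [-9.3, 0.1, 1.5]
grip_width: 0.39
```

{"op": "move_arm", "data": {"moves": [[[-0.03,0,0],[0,0,0],0.39],[[0,0,0],[0,0,0],0.39]]}}

```text
clock: 25.5
position: [0.5156, -0.2496, 0.0697]
ee_rot: [-0.027, 1.0, 0.001, -0.002]
ft_force: [-10.7, 0.3, 1.6]
grip_width: 0.393
```

{"op": "move_arm", "data": {"moves": [[[-0.03,0,0],[0,0,0],0.39],[[0,0,0],[0,0,0],0.39]]}}

```text
clock: 25.75
position: [0.5158, -0.2495, 0.0695]
ee_rot: [-0.027, 1.0, 0.001, -0.003]
ft_force: [-12.1, 0.5, 2.1]
grip_width: 0.392
```

{"op": "move_arm", "data": {"moves": [[[-0.04,0,0],[0,0,0],0.39],[[0,0,0],[0,0,0],0.39]]}}

```text
clock: 26.0
position: [0.5161, -0.2495, 0.0693]
ee_rot: [-0.027, 1.0, 0.001, -0.003]
ft_force: [-14.7, 1.2, 1.6]
grip_width: 0.39
```

{"op": "move_arm", "data": {"moves": [[[-0.04,0,0],[0,0,0],0.39],[[0,0,0],[0,0,0],0.39]]}}

```text
clock: 26.25
position: [0.5167, -0.2494, 0.0689]
ee_rot: [-0.027, 1.0, 0.001, -0.004]
ft_force: [-13.6, -0.4, -2.0]
grip_width: 0.391
```

{"op": "move_arm", "data": {"moves": [[[-0.03,0,0],[0,0,0],0.39],[[0,0,0],[0,0,0],0.39]]}}

```text
clock: 26.5
position: [0.5189, -0.2493, 0.0693]
ee_rot: [-0.027, 1.0, 0.001, -0.002]
ft_force: [-9.5, -0.9, -2.8]
grip_width: 0.39
```

{"op": "move_arm", "data": {"moves": [[[-0.03,0,0],[0,0,0],0.39],[[0,0,0],[0,0,0],0.39]]}}

```text
clock: 26.75
position: [0.519, -0.2494, 0.0691]
ee_rot: [-0.027, 1.0, 0.001, -0.003]
ft_force: [-10.9, -0.0, -1.1]
grip_width: 0.391
```

It clicked: a 2.2 mm jump with the force dropping, ending near the predicted closed position. A small confirming press, then retreat.

{"op": "move_arm", "data": {"moves": [[[-0.04,0,0],[0,0,0],0.39],[[-0.04,0,0],[0,0,0],0.39],[[0,0,0],[0,0,0],0.39]]}}

```text
clock: 27.12
position: [0.5193, -0.2493, 0.0686]
ee_rot: [-0.027, 1.0, 0.001, -0.005]
ft_force: [-17.2, 0.6, -0.6]
grip_width: 0.392
```

{"op": "move_arm", "data": {"moves": [[[0.3,0,0],[0,0,0],0.39],[[0.6,0,0],[0,0,0],0.39],[[1,0,0],[0,0,0],0.39],[[1,0,0],[0,0,0],0.39],[[0,0,-1],[0,0,0],0.39]]}}

```text
clock: 27.75
position: [0.4491, -0.2529, 0.0948]
ee_rot: [-0.027, 1.0, 0.001, -0.001]
ft_force: [0.5, -0.1, 0.7]
grip_width: 0.391
```

{"op": "move_arm", "data": {"moves": [[[0.5,0,-1],[0,0,0],0.39],[[0,0,-1],[0,0,0],0.39],[[0,0,-1],[0,0,0],0.39],[[0,0,0],[0,0,0],0.39]]}}

```text
clock: 28.25
position: [0.4403, -0.2542, 0.1722]
ee_rot: [-0.028, 1.0, 0.0, 0.002]
ft_force: [0.5, 0.2, -1.0]
grip_width: 0.389
```

```bash
python3 - <<'E'
from st import *
st()
i=camera_info('wrist');im=snap('wrist','w9.png');s=snap('side','side5.png');c=snap('scene','scene5.png')
pin=np.array([.5334,-.2486,.1]);x=np.array([.9985,.0555,0]);y=np.array([-.0555,.9985,0])
g=lambda m,p:[m[int(round(b))-1:int(round(b))+2,int(round(a))-1:int(round(a))+2].mean((0,1)).astype(int).tolist() for a,b in p]
for th in (1.57,.65,.3,.15,.08,0):
    d=-x*np.sin(th)-np.array([0,0,1])*np.cos(th)
    P=[pin+.043*d,pin+.022*d+.021*y,pin+.022*d-.021*y,pin+.034*d-.0174*y]
    for n,m,k in(('side',s,None),('scene',c,None),('wrist',im,i)):
        q=proj(n,P,k);print(th,n,q.round(1).tolist(),g(m,q))
for n,m,k in(('side',s,None),('scene',c,None),('wrist',im,i)):
    h=cv2.cvtColor(m,cv2.COLOR_RGB2HSV)
    M=(((h[...,0]<6)|(h[...,0]>174))&(h[...,1]>150)&(h[...,2]>70)).astype(np.uint8);q=proj(n,[pin+[0,0,.0195]],k)[0]
    kk,l,st_,ce=cv2.connectedComponentsWithStats(M)
    print(n,'tab pred',q,[ (st_[j].tolist(),ce[j].round(1).tolist()) for j in range(1,kk) if np.hypot(*(ce[j]-q))<15])
E
```

```text
[ 0.4403 -0.2542  0.1722] x_t [-0.9984 -0.0556 -0.0045] z_t [ 0.0045  0.0001 -1.    ] F [ 0.4671  0.232  -0.9617] T [ 0.0198 -0.0106  0.0385]
tool delta [-3.4724  0.0359  0.9052]
1.57 side [[294.5, 161.8], [284.7, 167.5], [285.2, 155.5], [290.5, 156.7]] [[157, 137, 117], [142, 126, 110], [151, 133, 115], [151, 134, 116]]
1.57 scene [[245.3, 199.6], [249.3, 193.3], [258.4, 201.5], [252.8, 202.1]] [[166, 136, 90], [166, 137, 91], [93, 93, 87], [158, 130, 87]]
1.57 wrist [[251.0, 260.6], [275.5, 282.0], [226.5, 281.9], [230.3, 269.9]] [[91, 78, 63], [77, 77, 75], [49, 50, 49], [104, 90, 73]]
0.65 side [[286.2, 173.3], [280.5, 173.5], [281.0, 161.4], [284.1, 165.8]] [[161, 141, 119], [135, 122, 111], [146, 129, 113], [147, 130, 112]]
0.65 scene [[252.2, 211.1], [252.7, 199.1], [261.8, 207.5], [258.1, 211.3]] [[155, 128, 84], [166, 136, 91], [90, 90, 84], [148, 124, 84]]
0.65 wrist [[251.1, 256.9], [273.8, 278.4], [228.3, 278.4], [232.7, 265.9]] [[96, 81, 66], [52, 53, 51], [49, 50, 47], [113, 98, 80]]
0.3 side [[280.2, 175.3], [277.3, 174.6], [278.0, 162.5], [279.3, 167.4]] [[156, 137, 1
[... 1085 characters left out ...]
, 277.7]] [[92, 90, 88], [77, 76, 74], [71, 70, 68], [78, 78, 76]]
0 side [[274.5, 175.8], [274.3, 174.8], [275.1, 162.7], [274.9, 167.8]] [[112, 107, 104], [114, 109, 106], [102, 100, 100], [117, 114, 114]]
0 scene [[262.3, 211.5], [257.9, 199.5], [267.1, 207.7], [266.2, 211.6]] [[97, 94, 84], [90, 87, 77], [80, 80, 74], [100, 95, 83]]
0 wrist [[251.1, 274.7], [273.1, 287.5], [229.0, 287.5], [233.5, 280.0]] [[90, 89, 87], [82, 81, 79], [69, 68, 65], [96, 95, 92]]
side tab pred [275.1397 154.0018] [([272, 150, 8, 9, 71], [275.5, 153.9])]
scene tab pred [262.5787 187.2494] [([258, 182, 10, 12, 96], [262.9, 187.7])]
wrist tab pred [250.9392 319.0575] [([245, 300, 16, 37, 509], [252.7, 318.2])]
```

Every view puts the ring at about 0 rad: grey wire where 0 predicts it and bench colour where 0.3 or more would. The tab is within 1 px of its seated position in the two fixed views. The arm is clear, so I hand in.

```bash
python3 -c "
from workcell import hand_in; print(hand_in())"
```

```text
the job is handed in; nothing more can be done
None
```

I pushed the wheel home, put the pin right through the axle and snapped its ring shut. I handed the job in at about 28 s of the 67 s allowed; no verdict was reported.

- **Wheel:** I pushed on the tyre until it would move no farther, with the force climbing to about 50 N. The tyre stopped within about 1 mm of where it should be when home.
- **Pin:** I took the smaller one, which stood in the block. Dragged along the axle at about 10 N, it dropped into the hole about 10 mm out from the hub face. It then sank its full 34.5 mm with no more than about 6 N, apart from one brief 16 N touch at first contact.
- **Ring:** I pressed it down with the straddling fingertips, then pushed beside the axle. At about 15 N it jumped 2.2 mm and the force fell, and a final 17 N press moved it no further.
- **Last check:** The red tab was within 1 px of its seated position in both fixed views. The ring wire showed where it should be at 0 rad and not at 0.3 or more. Pixel colours cannot tell 0 from 0.15, so it is the snap that shows it closed.

**What disagreed:**
- The wrist camera put the hole 3–7 mm short of where the pin found it, and it was about 1.2 mm off sideways. Feeling for the hole settled it.
- I reached the limit of 12 pictures before the end, so the last check used pixel values and not a viewed picture.
- I did not re-measure the wheel after the ring closed, or the other things on the bench at the end. I touched neither after that.

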